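Run out and lock the bench pin

ROBOT

A 6-joint arm with a two-finger parallel gripper is mounted at the origin on the work surface. World frame = base frame: x ahead of the robot, y to its left, z up, the work surface at z = 0. Lengths are in m, angles in rad, forces in N, time in s.
With the tool pointing down it reaches from about 0.425 to 0.95 m from the base axis. Payload 14.7 kg.
Tool frame: the origin (TCP) lies midway between the tips of the shut fingers; the grasp point (between the pads) lies 19 mm behind it (env.pinch_z is the distance from the TCP to the grasp point, in m); z points along the fingers, y is the line along which they close (so a half turn about z gives the same grasp; the last joint's range is limited). The gripper opens to 85 mm and grips with 20 to 120 N. Pads are 22 mm wide; open, the fingers measure 114 mm over their backs; the gripper's body (76 mm by 85 mm) begins 54 mm behind the grasp point. The pads swing forward as they close: fully open they stand 13 mm farther back than shut.
Start: joints at [-1.285, 0.48, 1.596, -0, 1.065, -0.047], TCP at [0.212, -0.614, 0.231] pointing down, gripper open.
Joint ranges: [-2.75, 2.75], [-0.82, 2.05], [0.23, 2.67], [-1.56, 4.7], [0.09, 2.69], [-2.92, 2.92]. Speed limits (rad/s): [1.89, 1.89, 2.39, 3.01, 3.01, 3.01].

INTERFACE

Orientations are given as a unit quaternion [w, x, y, z].
In Python, from station import env, vision, ticket gives the robot as it stands. The module is installed in compiled form; this text tells all that it offers.
- The arm moves only by the tool send_rows, never from a script. Its argument "motion" is a list that holds one entry, the list of rows, each a list of 6 numbers: the shift along the tool's x, y, z scaled (see below), then the turn, a rotation vector about the tool's x, y, z scaled (see below). A call has 1 to 5 rows; each row shifts and turns the commanded pose from where the row before left it, along the tool's axes as they then stand; what a row does not reach is not made up. The controller multiplies each number of a shift by 0.15 m and each number of a turn by 1.5 rad. A row lasts 1/10 s, in which the tool goes at most 50 mm and 8.59 degrees, less where a joint would pass 70% of its speed; a pose out of reach is approached as far as the arm can. A call with a number of a shift or a turn outside -1 to 1 is refused whole. A call with a gripper value outside its range is refused whole. "claw" is the opening, from 0 (shut) to 1 (fully open), set as the call begins (left out, the last holds). The fingers move at their own pace and stop on an object; "force" is the grip in N (left out, the last holds). Time passes only in rows, so rows that do not move let the fingers close. It gives the time, the measured TCP pose, the force, the opening and the grip force at its end, in the units of the state.
- env.observe(): the state, without advancing time (a new reading comes with each control period).
- vision.capture(name): name is "side" or "top"; returns a dict with "img" (384x512x3 uint8, red, green, blue), "vertical_fov" (degrees; the focal length in pixels is half the picture's height over the tangent of half this angle, whatever the lens; pixels are square), "cx", "cy" (the principal point, pixels), "D" ([k1, k2, p1, p2, k3] as OpenCV has them; the pictures are not rectified), "view" (4x4, takes a point from world to camera coordinates). Camera axes: x right, y up, looking along -z (the intrinsics and any distortion apply to the point x, -y, -z); pixel columns grow to the right and rows downward; lengths in m; the calibration is good to about 2 mm. A picture is of the moment at which its call begins. There is no depth.
- ticket.hand_in(): hands the job in; it is judged then, once.
The state is a dict: "time": time; "joint_positions": joint angles; "dq": joint speeds; "joint_efforts": joint torques, N m; "tool_pos": TCP position; "tool_rot": TCP orientation; "wrist_force": force on the tool from outside, world axes, zero at the start; "moment": the same for the moment, N m; "finger_gap": finger opening in m; "grip_force": force on a finger pad.
Only numpy, scipy, OpenCV 4.12 (cv2) and the standard library are available. Lean on these libraries where they do the work, as an engineer would, in place of code of your own. Each camera call takes 0.05 s, during which the arm holds its last target. There are 200 camera calls.

TASK

Push the upright knob along the slot in the holder's top plate until the wooden bench pin is run fully out, then push it round the corner to the end of the short leg so that the bench pin is locked. Only push the knob: do not lift it in its slot, and leave the punch, jar and hammer where they are. Finish with the hand clear.

Things in the scene. Friction and masses are not known exactly. Their poses are not given: they have to be found in the camera images.
- holder: Fixed cast block, green with a bare metal top plate: 200 mm along its x, 150 along y, 90 high (foot 220 x 180 x 12 mm). Origin: centre of its underside, on the bench; z up; x points to the end where the wooden bench pin comes out. The flat plate (90 mm up) has an L-shaped slot 13 mm wide: a long leg along x, at its +x end a square corner, a short leg along +y. Corner bolt heads 1.5 mm high.
- slot_start (a point): Point on the plate's top face on the centre line of the slot, at the start of the long leg: holder frame (-40, -15, 90) mm. Axes as the holder's.
- slot_corner (a point): Point on the plate's top face at the corner of the slot, 80 mm along +x from slot_start: holder frame (40, -15, 90) mm. Axes as the holder's.
- slot_end (a point): Point on the plate's top face at the end of the short leg, 32 mm along +y from slot_corner: holder frame (40, 17, 90) mm. Axes as the holder's.
- knob_mid (a point): Half-way up the knob, on its axis, 23 mm above the plate. The knob is an upright ribbed dark steel cylinder, 24 mm in diameter, from 2 mm to 44 mm above the plate; under it a 10 mm pin stands in the slot, with 1.5 mm play all round. The knob stays upright. Axes as the holder's.
- pin_nose (a point): Nose of the wooden bench pin (a 70 mm wide, 25 mm thick wedge with a V-cut that comes out of the +x end of the holder), about 70 mm above the bench, 210 mm ahead of the knob along the holder's x. It moves with the knob along x only.
- pin_slide (a joint): How far knob and bench pin have moved along the holder's x from slot_start, m: starts between 0 and 0.025, 0.080 with the pin at slot_corner (the end wall of the slot stops it at 0.0815). Friction about 2.5 N; it stays where it is left, no spring.
- cross (a joint): How far the knob has moved along the holder's +y from the long leg's centre line, m: 0 in the long leg, 0.032 at slot_end (the wall stops it at 0.0335). Can only grow once the knob is at the corner. Friction about 1.5 N; no spring.
- knob (a joint): How far the knob has been pulled up, m: 0 resting; it weighs about 150 g and can be pulled up to 0.015, which is not wanted.
- punch: A loose steel doming punch, 16 mm in diameter, 64 mm tall, standing upright on the top plate near the start end, on the +y side of the long leg. Origin: centre of its foot. Bystander.
- jar: A loose glass jar with a steel lid, 52 mm in diameter, 75 mm tall, on the bench on the holder's +y side. Origin: centre of its foot. Bystander.
- hammer: A loose hammer lying on the bench on the holder's -y side, 240 mm long, along its own x. Origin: under its middle. Bystander.

How it is judged:
On the way:
1. the knob reaches the corner, with the bench pin run out (value of joint pin_slide above 0.075 m and value of joint cross below 0.01 m), for 0.05 s.
At the end, for the whole second after the job is handed in: The bench pin is run out (at least 76 of 80 mm), the knob is within 4 mm of the end of the short leg, down in its slot and at rest; punch within 15 mm and jar and hammer within 20 mm of where they stood, punch and jar upright; the hand touches nothing (value of joint pin_slide above 0.076 m and value of joint cross above 0.028 m and value of joint knob below 0.003 m and linear speed of knob below 0.01 m/s and distance of punch from where it was at the start of the episode below 0.015 m and distance of each of jar, hammer from where it was at the start of the episode below 0.02 m and angle between each of punch, jar's own z axis and vertical below 0.3 rad).
It fails at once if the knob is pulled up more than 6 mm (value of joint knob above 0.006 m).
It fails at once if a bystander is lifted, knocked over or carried off (distance of punch from where it was at the start of the episode above 0.03 m or distance of any of jar, hammer from where it was at the start of the episode above 0.04 m or angle between any of punch, jar's own z axis and vertical above 0.6 rad).
It also fails if it takes over 40 s, if anything falls off the work surface, if the arm or the gripper's body presses on something with over 40 N, if the wrist force passes 120 N, or if a joint passes its speed limit or range.

## Working session

There is one attempt and no reset: what is moved stays moved. The work goes in short steps, Python scripts to look and compute and a tool call to move; the robot and the scene stay as the last step left them, time stands still between calls to the robot, and variables do not carry over. Pictures are saved under pics/ and viewed, at most 10 in all, crops included, and the job is handed in when it is done.

Besides the shell and the picture viewer there is one more tool, called after "Emit:" as a command line: name --argument value ..., lists and objects as JSON in quotes. send_rows: Moves the arm, as the interface text tells. Its arguments: {"type":"object","properties":{"motion":{"type":"array","items":{"type":"array","items":{"type":"array","items":{"type":"number","minimum":-1,"maximum":1}}}},"claw":{"type":"number"},"force":{"type":"number"}},"required":["motion"]}

```bash
mkdir -p pics; cat > h.py <<'E'
import numpy as np, cv2
from station import env, vision, ticket
def K(c):
    f=c["img"].shape[0]/2/np.tan(np.radians(c["vertical_fov"])/2)
    return np.array([[f,0,c["cx"]],[0,f,c["cy"]],[0,0,1.]])
def ray(c,px):
    px=np.array(px,float).reshape(-1,1,2)
    u=cv2.undistortPoints(px,K(c),np.array(c["D"],float)).reshape(-1,2)
    d=np.c_[u[:,0],-u[:,1],-np.ones(len(u))]
    V=np.array(c["view"]);R=V[:3,:3];return -R.T@V[:3,3],d@R
def onz(c,px,z):
    o,d=ray(c,px);return o+d*((z-o[2])/d[:,2])[:,None]
def cross(c1,p1,c2,p2):
    o1,d1=ray(c1,p1);o2,d2=ray(c2,p2);out=[]
    for a,b in zip(d1,d2):
        s=np.linalg.lstsq(np.c_[a,-b],o2-o1,rcond=None)[0]
        A=o1+s[0]*a;B=o2+s[1]*b;out.append(np.r_[(A+B)/2,np.linalg.norm(A-B)])
    return np.array(out)
def proj(c,P):
    V=np.array(c["view"]);p=np.atleast_2d(P)@V[:3,:3].T+V[:3,3];p=p*[1,-1,-1]
    return cv2.projectPoints(p,np.zeros(3),np.zeros(3),K(c),np.array(c["D"],float))[0].reshape(-1,2)
E
python3 - <<'E'
from h import *
import pickle
np.set_printoptions(precision=4,suppress=True)
C={n:vision.capture(n) for n in("side","top")}
pickle.dump(C,open("c0.pkl","wb"))
for n,c in C.items():
    cv2.imwrite(f"pics/{n}0.png",cv2.resize(c["img"][...,::-1],(800,600),interpolation=cv2.INTER_CUBIC)); print(n,c["vertical_fov"],c["D"],ray(c,[[256,192]]))
o=env.observe();print(o["tool_pos"],o["tool_rot"],env.pinch_z,o["finger_gap"])
E
```

```text
side 47.7505025850232 [0.0102 0.     0.     0.     0.    ] (array([ 0.5021, -0.7043,  0.6641]), array([[ 0.0913,  0.7985, -0.5951]]))
top 55.17685971814302 [-0.0187  0.      0.      0.      0.    ] (array([0.5183, 0.0491, 0.9754]), array([[ 0.0843,  0.0041, -0.9965]]))
[ 0.2123 -0.614   0.2307] [-0.0006  0.9862  0.1656 -0.0001] 0.0187 0.08547797980179056
```

View pics/side0.png

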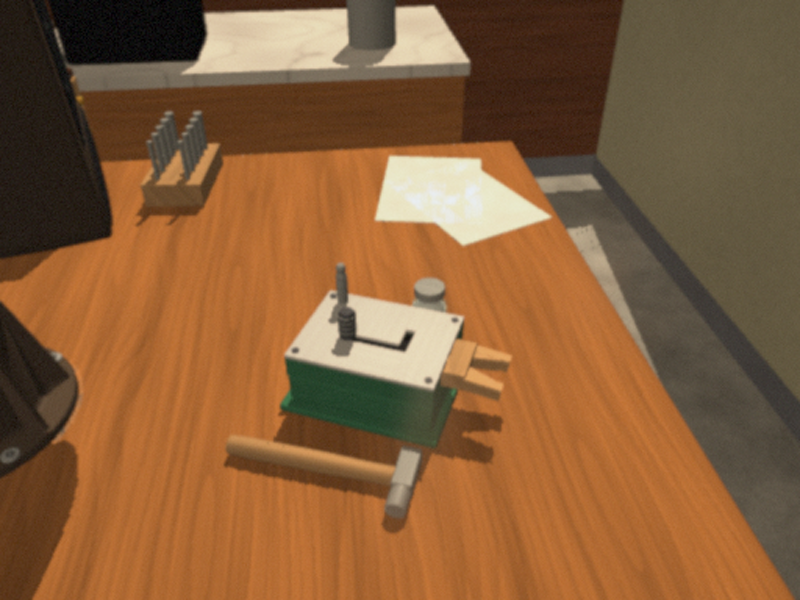

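View pics/top0.png

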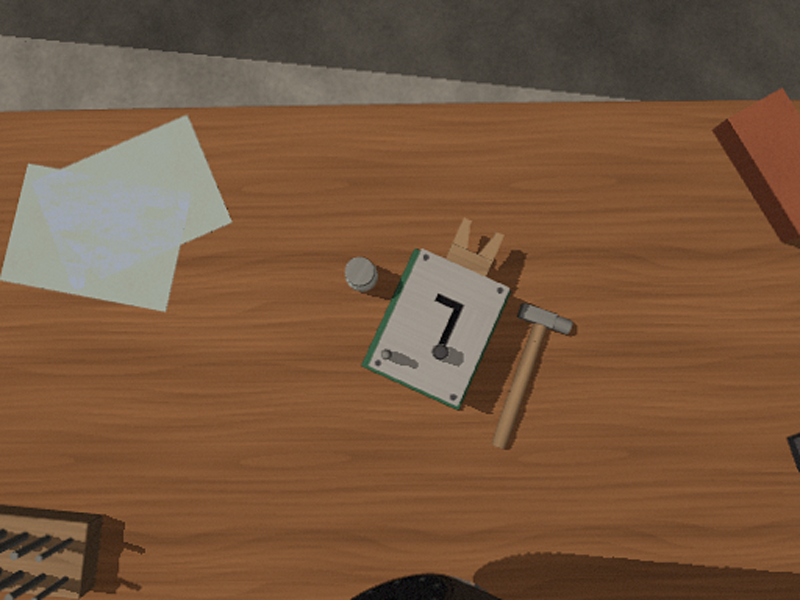

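The side view shows the holder, with plate bolts at (333,296), (455,320), (429,380) and (295,350). The knob top is at about (347,312) and the punch at (342,268). In the top view the bolts are at (378,363), (426,257), (500,290) and (453,397). The knob is at (440,351), the slot corner at (461,303), the slot end at (437,297) and the punch top at (386,353).

```bash
python3 - <<'E'
from h import *
import pickle
np.set_printoptions(precision=4,suppress=True)
C=pickle.load(open("c0.pkl","rb"));s,t=C["side"],C["top"]
m=lambda p:(np.array(p,float)+.5)*.64-.5
def bolt(c,p):  # dark centroid near the seed
    g=255.-cv2.cvtColor(c["img"],cv2.COLOR_RGB2GRAY);x,y=np.round(p).astype(int);r=4
    w=g[y-r:y+r+1,x-r:x+r+1];w=np.clip(w-np.median(w)-25,0,None);Y,X=np.mgrid[y-r:y+r+1,x-r:x+r+1]
    return [(X*w).sum()/w.sum(),(Y*w).sum()/w.sum()]
bs=[bolt(s,p) for p in m([[333,296],[455,320],[429,380],[295,350]])]
bt=[bolt(t,p) for p in m([[378,363],[426,257],[500,290],[453,397]])]
B=cross(s,bs,t,bt);print("bolts",B)
Bz=onz(t,bt,.0915);print("top on plane",Bz)
for Q in(B,Bz):
    x=(Q[1]+Q[2]-Q[0]-Q[3])[:2]; yv=(Q[0]+Q[1]-Q[2]-Q[3])[:2]
    print("yaw",np.arctan2(x[1],x[0]),np.arctan2(-yv[0],yv[1]),np.linalg.norm(x)/2,np.linalg.norm(yv)/2,"ctr",Q.mean(0))
# plate contour in top
hsv=cv2.cvtColor(t["img"],cv2.COLOR_RGB2HSV)
mk=((hsv[...,1]<60)&(hsv[...,2]>110)).astype(np.uint8);mk[:150]=0;mk[270:]=0;mk[:,:230]=0;mk[:,330:]=0
mk=cv2.morphologyEx(mk,cv2.MORPH_OPEN,np.ones((3,3)))
ct=max(cv2.findContours(mk,0,1)[0],key=cv2.contourArea)
P=onz(t,ct.reshape(-1,2).astype(float),.09)[:,:2].astype(np.float32)
print("rect",cv2.minAreaRect(P))
k=cross(s,m([[347,311],[342,266]]),t,m([[440,351],[386,353]]));print("knob,punch top",k)
x=(Bz[1]+Bz[2]-Bz[0]-Bz[3])[:2];x/=np.linalg.norm(x);y=np.array([-x[1],x[0]]);c=Bz.mean(0)[:2]
f=lambda q:np.c_[(q[:,:2]-c)@x,(q[:,:2]-c)@y]
print("holder: tri",f(k),"top knob",f(onz(t,m([[440,351]]),.134)),"punch",f(onz(t,m([[386,353]]),.154)),"jar",f(onz(t,m([[360,273]]),.075)),"slot",f(onz(t,m([[461,303],[437,297]]),.09)),"nose",f(onz(t,m([[466,220],[500,235]]),.08)))
print("hammer",onz(t,m([[545,320],[503,446],[520,312],[575,328]]),.02))
for n,c,z in(("side",s,(200,180,340,260)),("top",t,(215,130,375,290))):
    a=c["img"][z[1]:z[3],z[0]:z[2],::-1];cv2.imwrite(f"pics/{n}1.png",cv2.resize(a,None,fx=5 if n=="side" else 3.7,fy=5 if n=="side" else 3.7,interpolation=cv2.INTER_CUBIC))
E
```

```text
bolts [[ 0.5002  0.0887  0.0917  0.0052]
 [ 0.663   0.0124  0.0867  0.    ]
 [ 0.6074 -0.1044  0.0918  0.0049]
 [ 0.4415 -0.0257  0.0906  0.0003]]
top on plane [[ 0.4976  0.0887  0.0915]
 [ 0.6622  0.0126  0.0915]
 [ 0.6098 -0.1047  0.0915]
 [ 0.4417 -0.0256  0.0915]]
yaw -0.44062321704008545 -0.4595111969362099 0.18170095503279243 0.12895819448431678 ctr [ 0.553  -0.0073  0.0902  0.0026]
yaw -0.43638401969902374 -0.4372748318852426 0.18358814709251597 0.12782597582473337 ctr [ 0.5528 -0.0073  0.0915]
rect ((0.5522385835647583, -0.00612272322177887), (0.15105228126049042, 0.20076139271259308), 64.7418212890625)
knob,punch top [[ 0.5135 -0.0045  0.1315  0.0016]
 [ 0.5118  0.0741  0.1496  0.0016]]
holder: tri [[-0.0368 -0.0141]
 [-0.0715  0.0564]] top knob [[-0.0361 -0.0136]] punch [[-0.0707  0.0567]] jar [[0.0258 0.1479]] slot [[ 0.0458 -0.0159]
 [ 0.0392  0.0217]] nose [[ 0.1709  0.0292]
 [ 0.1708 -0.0295]]
hammer [[ 0.5626 -0.1875  0.02  ]
 [ 0.3569 -0.1118  0.02  ]
 [ 0.5766 -0.1462  0.02  ]
 [ 0.5485 -0.237   0.02  ]]
```

View pics/top1.png

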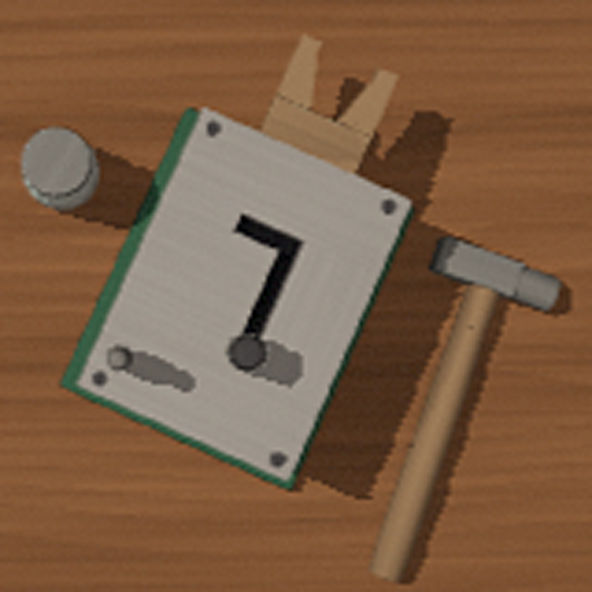

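View pics/side1.png

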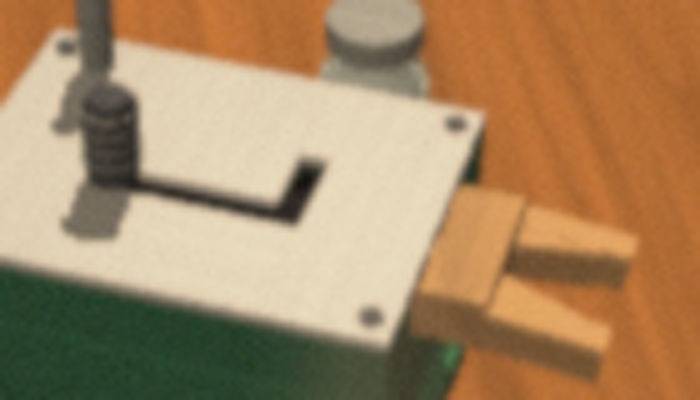

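Both views agree. The holder centre is at about (0.5525, -0.007) with a yaw of -0.437, and the plate height triangulates to 0.090. The rectangle measures 151 x 201 mm. The knob is at about (-36, -14) in the holder frame with its top at 0.132, and the punch is at (-71, 57), well off the path. I'll push with the shut fingers, aligning the tool x with the holder x first.

Emit:
send_rows --motion '[[[0,0,0,0,0,0.099],[0,0,0,0,0,0.099],[0,0,0,0,0,0.099],[0,0,0,0,0,0.099],[0,0,0,0,0,0.099]]]' --claw 0 --force 40

```text
time: 0.6
tool_pos: [0.2123, -0.6141, 0.2309]
tool_rot: [-0.0, 0.978, -0.206, -0.0]
wrist_force: [0.7, -0.2, -0.3]
finger_gap: 0.0123
grip_force: 0.0
```

```bash
cat >> h.py <<'E'
CTR=np.array([.5525,-.0068]);YAW=-.437
X=np.array([np.cos(YAW),np.sin(YAW)]);Y=np.array([-X[1],X[0]])
from scipy.spatial.transform import Rotation as Ro
def st():
    o=env.observe();R=Ro.from_quat(np.roll(o["tool_rot"],-1)).as_matrix();p=np.array(o["tool_pos"])
    d=p[:2]-CTR;print("t",round(o["time"],2),"holder mm",np.round([1e3*d@X,1e3*d@Y,1e3*p[2]],1),"F",np.round([o["wrist_force"][:2]@X,o["wrist_force"][:2]@Y,o["wrist_force"][2]],1),"gap",round(o["finger_gap"],4))
    return p,R
def togo(hx,hy,z):
    p,R=st();w=np.r_[CTR+hx*X+hy*Y,z]
    T=np.c_[np.r_[X,0],np.r_[-Y,0],[0,0,-1]]
    print("shift",np.round(R.T@(w-p)/.15,3),"turn",np.round(Ro.from_matrix(R.T@T).as_rotvec()/1.5,3))
E
python3 -c "
from h import *
togo(-.1,-.25,.231);togo(-.076,-.015,.231)"
```

```text
t 0.6 holder mm [ -51.2 -694.2  230.9] F [ 0.8  0.1 -0.3] gap 0.0123
shift [-2.620e-01 -2.967e+00  1.000e-03] turn [-0.     0.     0.014]
t 0.6 holder mm [ -51.2 -694.2  230.9] F [ 0.8  0.1 -0.3] gap 0.0123
shift [-6.90e-02 -4.53e+00  2.00e-03] turn [-0.     0.     0.014]
```

Emit:
send_rows --motion '[[[0,-0.33,0,0,0,0.014],[0,-0.33,0,0,0,0],[0,-0.33,0,0,0,0],[0,-0.33,0,0,0,0],[0,-0.33,0,0,0,0]]]'

```text
time: 1.1
tool_pos: [0.315, -0.387, 0.2311]
tool_rot: [-0.0, 0.977, -0.214, -0.0]
wrist_force: [1.4, -0.1, 0.4]
finger_gap: 0.0003
grip_force: 0.0
```

Emit:
send_rows --motion '[[[0,-0.33,0,0,0,0],[0,-0.33,0,0,0,0],[0,-0.33,0,0,0,0],[0,-0.33,0,0,0,0],[0,-0.33,0,0,0,0]]]'

```text
time: 1.6
tool_pos: [0.4184, -0.1622, 0.2313]
tool_rot: [0.0, 0.977, -0.214, 0.0]
wrist_force: [0.3, -1.0, 0.1]
finger_gap: -0.0001
grip_force: 0.0
```

```bash
python3 -c "
from h import *
togo(-.076,-.015,.231)"
```

```text
t 1.6 holder mm [ -55.7 -197.5  231.3] F [ 0.6 -0.8  0.1] gap -0.0001
shift [-0.128 -1.218  0.002] turn [-0.    -0.     0.004]
```

Emit:
send_rows --motion '[[[-0.03,-0.3,0,0,0,0.004],[-0.03,-0.3,0,0,0,0],[-0.03,-0.3,0,0,0,0],[-0.03,-0.3,0,0,0,0],[0,0,0,0,0,0]]]'

```text
time: 2.1
tool_pos: [0.4789, 0.0111, 0.2312]
tool_rot: [-0.001, 0.977, -0.215, 0.0]
wrist_force: [0.8, -0.5, -0.1]
finger_gap: -0.0001
grip_force: 0.0
```

```bash
python3 -c "
from h import *
togo(-.076,-.015,.103)"
```

```text
t 2.1 holder mm [-74.2 -15.  231.2] F [ 0.9 -0.1 -0.1] gap -0.0001
shift [-0.012  0.001  0.855] turn [-0.001 -0.     0.003]
```

Emit:
send_rows --motion '[[[-0.012,0,0.2,0,0,0],[0,0,0.2,0,0,0],[0,0,0.2,0,0,0],[0,0,0.14,0,0,0],[0,0,0,0,0,0]]]'

```text
time: 2.6
tool_pos: [0.474, 0.0072, 0.118]
tool_rot: [0.0, 0.976, -0.217, -0.002]
wrist_force: [0.3, 0.2, 0.5]
finger_gap: -0.0002
grip_force: 0.0
```

```bash
python3 - <<'E'
from h import *
togo(-.059,-.015,.104)
s=vision.capture("side");t=vision.capture("top")
a=cv2.resize(s["img"][150:270,170:330,::-1],(640,480),interpolation=cv2.INTER_CUBIC)
cv2.imwrite("pics/s2.png",a)
E
```

```text
t 2.6 holder mm [-77.  -20.5 118. ] F [0.2 0.3 0.5] gap -0.0002
shift [ 0.121 -0.037  0.093] turn [0.001 0.003 0.   ]
```

View pics/s2.png

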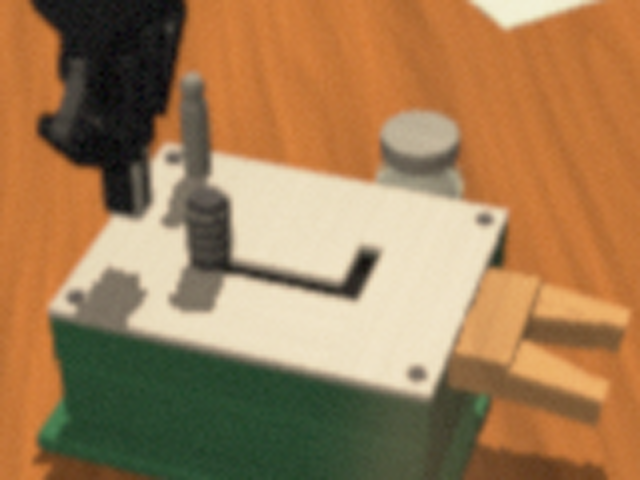

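The fingers stand behind the knob (about (125,195), knob at (208,230)) and the punch is clear. The tool has drifted about 5 mm in y, so I'll correct that while going down.

Emit:
send_rows --motion '[[[0,-0.037,0.05,0,0,0],[0,0,0.043,0,0,0],[0,0,0,0,0,0]]]'

```text
time: 3.0
tool_pos: [0.4783, 0.0127, 0.1061]
tool_rot: [0.0, 0.976, -0.216, -0.0]
wrist_force: [-0.5, -0.1, -0.2]
finger_gap: 0.0001
grip_force: 0.0
```

```bash
python3 -c "
from h import *
togo(-.059,-.015,.104);togo(.017,-.015,.104)"
```

```text
t 3.0 holder mm [-75.5 -13.8 106.1] F [-0.4 -0.3 -0.2] gap 0.0001
shift [0.11  0.008 0.014] turn [0. 0. 0.]
t 3.0 holder mm [-75.5 -13.8 106.1] F [-0.4 -0.3 -0.2] gap 0.0001
shift [0.616 0.009 0.014] turn [0. 0. 0.]
```

Now push along +x in modest rows, first about 75 mm.

Emit:
send_rows --motion '[[[0.08,0.008,0,0,0,0],[0.1,0,0,0,0,0],[0.1,0,0,0,0,0],[0.1,0,0,0,0,0],[0.1,0,0,0,0,0]]]'

```text
time: 3.5
tool_pos: [0.5444, -0.02, 0.1065]
tool_rot: [0.0, 0.976, -0.217, -0.0]
wrist_force: [-3.6, 1.2, 1.4]
finger_gap: -0.0003
grip_force: 1.8
```

```bash
python3 -c "
from h import *
togo(.017,-.015,.106)"
```

```text
t 3.5 holder mm [ -1.7 -15.3 106.5] F [-3.8 -0.4  1.4] gap -0.0003
shift [ 0.125 -0.002  0.004] turn [ 0.  0. -0.]
```

Emit:
send_rows --motion '[[[0.05,0,0,0,0,0],[0.03,0,0,0,0,0],[0.01,0,0,0,0,0],[0,0,0,0,0,0]]]'

```text
time: 3.9
tool_pos: [0.5554, -0.0248, 0.1064]
tool_rot: [-0.0, 0.976, -0.217, 0.0]
wrist_force: [0.3, -0.2, 0.6]
finger_gap: -0.0001
grip_force: 0.0
```

```bash
python3 - <<'E'
from h import *
togo(.017,-.015,.106)
s=vision.capture("side")
cv2.imwrite("pics/s3.png",cv2.resize(s["img"][150:270,190:350,::-1],(640,480),interpolation=cv2.INTER_CUBIC))
E
```

```text
t 3.9 holder mm [ 10.3 -15.1 106.4] F [ 0.4 -0.   0.6] gap -0.0001
shift [ 0.045 -0.001  0.003] turn [-0. -0.  0.]
```

View pics/s3.png

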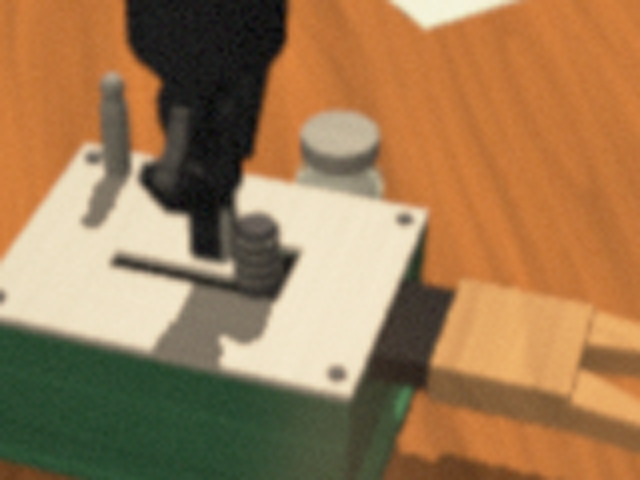

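The knob is near the corner at (258,255) and the bench pin is well out. I'll creep on until the end wall is felt.

Emit:
send_rows --motion '[[[0.012,0,0,0,0,0],[0.012,0,0,0,0,0],[0.01,0,0,0,0,0],[0,0,0,0,0,0]]]'

```text
time: 4.35
tool_pos: [0.5601, -0.0269, 0.1064]
tool_rot: [-0.0, 0.976, -0.217, 0.0]
wrist_force: [-2.0, 0.1, 1.0]
finger_gap: 0.0001
grip_force: 0.9
```

```bash
python3 -c "
from h import *
togo(.017,-.015,.106)"
```

```text
t 4.35 holder mm [ 15.4 -15.  106.4] F [-1.8 -0.8  1. ] gap 0.0001
shift [ 0.011 -0.     0.003] turn [-0. -0.  0.]
```

Emit:
send_rows --motion '[[[0.007,0,0,0,0,0],[0.007,0,0,0,0,0],[0,0,0,0,0,0]]]'

```text
time: 4.65
tool_pos: [0.562, -0.0279, 0.1063]
tool_rot: [-0.0, 0.976, -0.217, 0.0]
wrist_force: [-1.6, 0.5, 1.4]
finger_gap: 0.0003
grip_force: 0.9
```

Emit:
send_rows --motion '[[[0.006,0,0,0,0,0],[0,0,0,0,0,0]]]'

```text
time: 4.85
tool_pos: [0.5628, -0.0282, 0.1064]
tool_rot: [-0.0, 0.976, -0.217, 0.0]
wrist_force: [-1.8, 1.5, 0.7]
finger_gap: 0.0002
grip_force: 1.0
```

```bash
python3 -c "
from h import *
togo(.017,-.015,.106)"
```

```text
t 4.85 holder mm [ 18.4 -15.  106.4] F [-2.3  0.6  0.7] gap 0.0002
shift [-0.009 -0.     0.002] turn [-0. -0.  0.]
```

Not yet at the wall (2 N is only friction). Creeping on.

Emit:
send_rows --motion '[[[0.007,0,0,0,0,0],[0,0,0,0,0,0]]]'

```text
time: 5.05
tool_pos: [0.5632, -0.0285, 0.1063]
tool_rot: [-0.0, 0.976, -0.217, -0.0]
wrist_force: [-4.2, 2.6, 3.0]
finger_gap: 0.0001
grip_force: 2.7
```

Emit:
send_rows --motion '[[[0.007,0,0,0,0,0],[0,0,0,0,0,0]]]'

```text
time: 5.25
tool_pos: [0.5634, -0.0286, 0.1063]
tool_rot: [-0.0, 0.976, -0.217, -0.001]
wrist_force: [-8.3, 5.1, 7.0]
finger_gap: 0.0
grip_force: 5.1
```

```bash
python3 - <<'E'
from h import *
togo(.017,-.015,.106)
s=vision.capture("side")
cv2.imwrite("pics/s4.png",cv2.resize(s["img"][180:240,210:290,::-1],(640,480),interpolation=cv2.INTER_CUBIC))
E
```

```text
t 5.25 holder mm [ 19.1 -15.2 106.3] F [-9.6  1.1  7. ] gap 0.0
shift [-0.014 -0.001  0.002] turn [0.    0.002 0.   ]
```

View pics/s4.png

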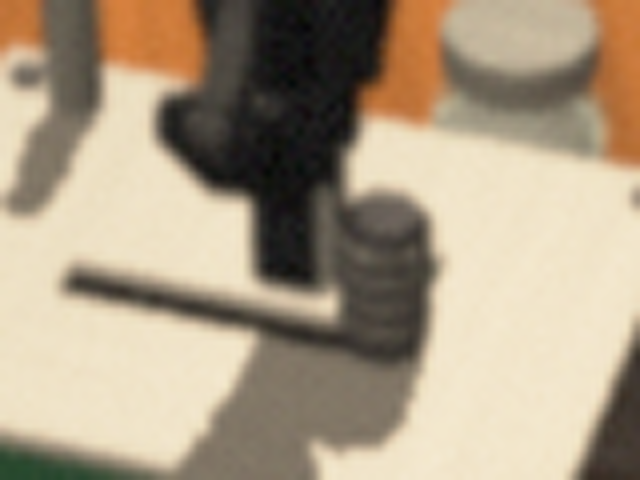

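The pin is at the end wall: the force has risen to 10 N and the knob sits over the corner at (385,275) in this crop. Next I'll back off, lift, and go round to the knob's -y side.

Emit:
send_rows --motion '[[[-0.08,0,0,0,0,0],[0,0,-0.18,0,0,0],[0,0,-0.18,0,0,0],[0,0.2,0,0,0,0],[0.1,0.13,0,0,0,0]]]'

```text
time: 5.8
tool_pos: [0.545, -0.0753, 0.1612]
tool_rot: [0.0, 0.976, -0.216, 0.0]
wrist_force: [-0.2, 0.0, -0.4]
finger_gap: -0.0004
grip_force: 0.0
```

Emit:
send_rows --motion '[[[0.11,0,0,0,0,0],[0,0,0,0,0,0]]]'

```text
time: 6.0
tool_pos: [0.5628, -0.0834, 0.1606]
tool_rot: [0.0, 0.976, -0.217, 0.001]
wrist_force: [0.3, 0.6, 0.5]
finger_gap: -0.0002
grip_force: 0.0
```

```bash
python3 -c "
from h import *
togo(.041,-.058,.106)"
```

```text
t 6.0 holder mm [ 41.7 -65.  160.6] F [0.  0.6 0.5] gap -0.0002
shift [-0.006 -0.047  0.364] turn [-0.    -0.002 -0.001]
```

Emit:
send_rows --motion '[[[0,-0.01,0.18,0,0,0],[-0.006,0,0.18,0,0,0],[0,0,0,0,0,0],[0,0,0,0,0,0]]]'

```text
time: 6.4
tool_pos: [0.5606, -0.08, 0.1065]
tool_rot: [0.0, 0.976, -0.216, -0.001]
wrist_force: [0.9, 0.1, 1.2]
finger_gap: -0.0002
grip_force: 0.0
```

Emit:
send_rows --motion '[[[0,-0.06,0,0,0,0],[0,-0.06,0,0,0,0],[0,-0.06,0,0,0,0],[0,-0.06,0,0,0,0],[0,0,0,0,0,0]]]'

```text
time: 6.9
tool_pos: [0.5772, -0.0466, 0.1067]
tool_rot: [-0.0, 0.976, -0.216, 0.0]
wrist_force: [-1.0, -0.4, -0.1]
finger_gap: 0.0001
grip_force: 0.0
```

```bash
python3 -c "
from h import *
togo(.041,-.0095,.106)"
```

```text
t 6.9 holder mm [ 39.2 -25.6 106.7] F [-0.8 -0.8 -0.1] gap 0.0001
shift [ 0.012 -0.107  0.005] turn [-0.    -0.001  0.001]
```

Emit:
send_rows --motion '[[[0,-0.03,0,0,0,0],[0,-0.03,0,0,0,0],[0,-0.02,0,0,0,0],[0,0,0,0,0,0]]]'

```text
time: 7.3
tool_pos: [0.5815, -0.0366, 0.1063]
tool_rot: [-0.0, 0.976, -0.217, -0.0]
wrist_force: [-0.2, -0.4, -0.3]
finger_gap: -0.0002
grip_force: 0.0
```

Emit:
send_rows --motion '[[[0,-0.01,0,0,0,0],[0,-0.01,0,0,0,0],[0,0,0,0,0,0]]]'

```text
time: 7.6
tool_pos: [0.5827, -0.0342, 0.1063]
tool_rot: [-0.0, 0.976, -0.217, -0.0]
wrist_force: [-0.1, -0.5, 0.8]
finger_gap: 0.0001
grip_force: 0.6
```

```bash
python3 -c "
from h import *
togo(.041,-.0095,.106)"
```

```text
t 7.6 holder mm [ 38.9 -12.  106.3] F [ 0.1 -0.5  0.8] gap 0.0001
shift [ 0.014 -0.017  0.002] turn [0. 0. 0.]
```

Emit:
send_rows --motion '[[[0,-0.01,0,0,0,0],[0,-0.008,0,0,0,0],[0,0,0,0,0,0]]]'

```text
time: 7.9
tool_pos: [0.5839, -0.0316, 0.1063]
tool_rot: [-0.0, 0.976, -0.217, -0.0]
wrist_force: [-1.0, -1.4, 0.1]
finger_gap: -0.0001
grip_force: 0.7
```

Emit:
send_rows --motion '[[[0,-0.008,0,0,0,0],[0,0,0,0,0,0]]]'

```text
time: 8.1
tool_pos: [0.5844, -0.0306, 0.1063]
tool_rot: [-0.0, 0.976, -0.217, -0.0]
wrist_force: [-0.9, -1.8, 0.0]
finger_gap: 0.0
grip_force: 0.8
```

```bash
python3 - <<'E'
from h import *
togo(.041,-.0095,.106)
s=vision.capture("side")
cv2.imwrite("pics/s5.png",cv2.resize(s["img"][165:255,200:320,::-1],(640,480),interpolation=cv2.INTER_CUBIC))
E
```

```text
t 8.1 holder mm [ 38.9  -8.  106.3] F [-0.1 -2.   0. ] gap 0.0
shift [0.014 0.01  0.002] turn [-0.  0.  0.]
```

View pics/s5.png

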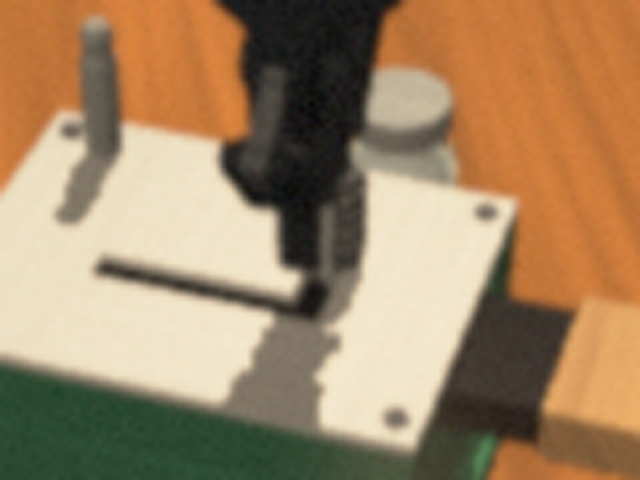

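The knob is in the short leg behind the fingers at (350,230), and the bench pin is still out. I'll creep to the end wall.

Emit:
send_rows --motion '[[[0,-0.008,0,0,0,0],[0,0,0,0,0,0]]]'

```text
time: 8.35
tool_pos: [0.5848, -0.0295, 0.1063]
tool_rot: [0.0, 0.976, -0.217, -0.0]
wrist_force: [-0.9, -1.6, -1.5]
finger_gap: 0.0001
grip_force: 0.9
```

Emit:
send_rows --motion '[[[0,-0.008,0,0,0,0],[0,0,0,0,0,0]]]'

```text
time: 8.55
tool_pos: [0.5851, -0.029, 0.1063]
tool_rot: [0.0, 0.976, -0.216, -0.0]
wrist_force: [-2.2, -7.9, -0.1]
finger_gap: -0.0003
grip_force: 4.3
```

Emit:
send_rows --motion '[[[0,-0.008,0,0,0,0],[0,0,0,0,0,0]]]'

```text
time: 8.75
tool_pos: [0.5852, -0.0285, 0.1063]
tool_rot: [0.001, 0.976, -0.216, -0.0]
wrist_force: [-6.2, -14.8, 1.5]
finger_gap: -0.0001
grip_force: 8.1
```

```bash
python3 -c "
from h import *
togo(.041,-.0095,.106)"
```

```text
t 8.75 holder mm [ 38.8  -5.8 106.3] F [  0.7 -16.1   1.5] gap -0.0001
shift [0.014 0.024 0.002] turn [0.001 0.    0.   ]
```

The end wall is reached (16 N). I'll back off, lift and retreat.

Emit:
send_rows --motion '[[[0,0.1,0,0,0,0],[0,0.1,0,0,0,0],[0,0,-0.25,0,0,0],[0,0,-0.3,0,0,0],[0,0,-0.2,0,0,0]]]'

```text
time: 9.25
tool_pos: [0.5734, -0.0556, 0.2215]
tool_rot: [-0.0, 0.976, -0.217, 0.001]
wrist_force: [0.7, -0.2, -0.9]
finger_gap: -0.0001
grip_force: 0.0
```

Emit:
send_rows --motion '[[[0,0.33,0,0,0,0],[0,0.33,0,0,0,0],[0,0.33,0,0,0,0],[0,0.33,0,0,0,0],[0,0,0,0,0,0]]]'

```text
time: 9.75
tool_pos: [0.4867, -0.2391, 0.219]
tool_rot: [0.001, 0.976, -0.219, 0.0]
wrist_force: [1.4, 0.1, -0.7]
finger_gap: -0.0
grip_force: 0.0
```

Emit:
send_rows --motion '[[[0,0.33,0,0,0,0],[0,0.33,0,0,0,0],[0,0.2,0,0,0,0],[0,0,0,0,0,0],[0,0,0,0,0,0]]]'

```text
time: 10.25
tool_pos: [0.4342, -0.3513, 0.2188]
tool_rot: [-0.0, 0.976, -0.218, 0.0]
wrist_force: [0.1, 0.4, -0.8]
finger_gap: 0.0001
grip_force: 0.0
```

```bash
python3 - <<'E'
from h import *
st()
s=vision.capture("side");t=vision.capture("top")
a=cv2.resize(s["img"][150:300,140:340,::-1],(400,300),interpolation=cv2.INTER_CUBIC)
b=cv2.resize(t["img"][130:290,215:375,::-1],(400,400),interpolation=cv2.INTER_CUBIC)
cv2.imwrite("pics/f.png",np.hstack([cv2.copyMakeBorder(a,0,100,0,0,0),b]))
E
```

```text
t 10.25 holder mm [  38.7 -362.2  218.8] F [-0.1  0.4 -0.8] gap 0.0001
```

View pics/f.png

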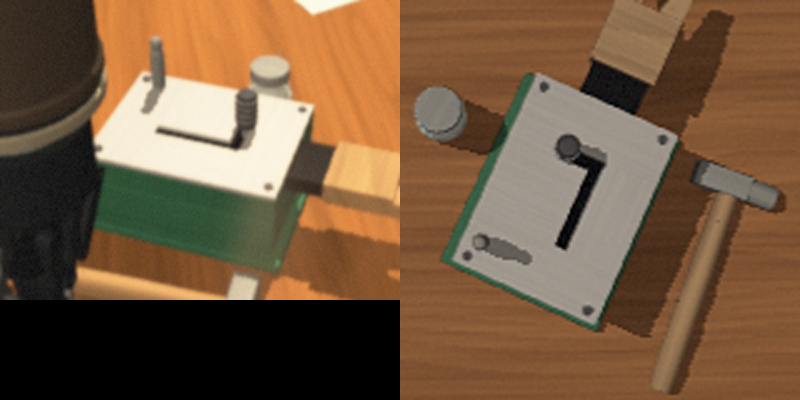

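The knob stands at the end of the short leg ((568,148) in the top half of the picture). The bench pin is out, the punch, jar and hammer have not moved, and the hand is clear.

```bash
python3 - <<'E'
from h import *
t=vision.capture("top");d=onz(t,[[282.,189.]],.134)[:,:2]-CTR
print("knob holder",d@X,d@Y)
print(ticket.hand_in())
E
```

```text
knob holder [0.03920286] [0.01779112]
the job is handed in; nothing more can be done
None
```

The bench pin is run out and locked: the knob measured at about (39, 18) mm in the holder frame, against the slot end at (40, 17). The punch, jar and hammer look unmoved, the hand is clear, and the job is handed in; no verdict came back.

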